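# Collar the brass lamp and draw its stem to the mark

### The arm

A 6-joint arm with a two-finger parallel gripper is mounted at the origin on the work surface. World frame = base frame: x ahead of the robot, y to its left, z up, the work surface at z = 0. Lengths are in m, angles in rad, forces in N, time in s.
With the tool pointing down it reaches from about 0.4 to 0.825 m from the base axis. Payload 7 kg.
Tool frame: the origin (TCP) lies at the centre of the arm's flange, where the gripper is bolted on; the fingertips stand 178 mm ahead of it and the grasp point (between the pads) lies arm.tcp_to_grasp ahead of it (arm.tcp_to_grasp is the distance from the TCP to the grasp point, in m); z points along the fingers, y is the direction in which the jaws open and shut (so a half turn about z gives the same grasp; the last joint's range is limited). The gripper opens to 88 mm and grips with 3 to 60 N. Pads are 19 mm wide; open, the fingers measure 130 mm over their backs; the gripper's body (78 mm by 193 mm) begins 47 mm behind the grasp point.
Start: joints at [-0.945, 0.359, 0.012, 0, -1.224, -0.288], TCP at [0.224, -0.637, 0.405] pointing down, gripper open.
Joint ranges: [-3.07, 3.07], [-1.43, 2.12], [-1.02, 1.25], [-3.03, 1.67], [-3.05, -0], [-3.03, 3.03]. Speed limits (rad/s): [2.39, 2.39, 3.01, 3.14, 3.14, 3.14].

### API

Orientations are given as [roll, pitch, yaw] about the fixed x, y, z axes, in that order (R = Rz(yaw) Ry(pitch) Rx(roll)).
In Python, from station import arm gives the robot as it stands.
- The arm moves only by the tool move_arm, never from a script. Its argument "deltas" is a list of rows, each a list of 6 numbers: the shift along the world's x, y, z in mm, then the turn, a rotation vector about the world's x, y, z in degrees. In form: [[tx, ty, tz, ax, ay, az], ...]. A call has exactly 5 rows; each row shifts and turns the commanded pose from where the row before left it; what a row does not reach is not made up. A row lasts 1/12 s, in which the tool goes at most 41.7 mm and 7.16 degrees, less where a joint would pass 70% of its speed; a pose out of reach is approached as far as the arm can. A call with a gripper value outside its range is refused whole. "claw" is the closure in counts, from 0 (fully open) to 255 (shut), set as the call begins (left out, the last holds). The fingers move at their own pace and stop on an object; "squeeze" is the grip in N (left out, the last holds). Time passes only in rows, so rows that do not move let the fingers close, or fill a call up. It gives the time, the measured TCP pose, the force and the opening at its end, in the units of the state.
- arm.get_state(): the state, without advancing time (a new reading comes with each control period).
- arm.grab_frame(name): name is "scene" or "top" or "wrist"; returns the picture (400x640x3 uint8, red, green, blue); there is no depth.
- arm.calibration(name): a dict with "intrinsics" (3x3 intrinsics, pixels), "k1" (the pictures are not rectified: a ray, as slopes to the right and down, at radius r is drawn at 1 + k1 r^2 times it, then the intrinsics apply), "T" (4x4, takes a point from camera to world coordinates); the wrist camera has in their place "mount" (4x4, takes a point from camera to tool coordinates, whose origin is the TCP and whose axes are the flange's). Camera axes: x right, y up, looking along -z (the intrinsics and any distortion apply to the point x, -y, -z); pixel columns grow to the right and rows downward; lengths in m; the calibration is good to about 2 mm. A picture is of the moment at which its call begins: read the wrist's pose just before it. calibration takes no time and is no camera call.
- arm.job_done(): hands the job in, once; it reports no verdict.
Trained networks look in the newest picture that a camera, given by its name, has taken for a name from the list of things; names that differ only in an ending like _2 or _b are one class to them, and where a whole thing is asked for, a point or a joint stands for the part that bears it (a point fixed in the world has none). Each returns a list of dicts, best first, with "score" (0 to 1); they miss things now and then, are a little off and sometimes report something else, mostly with a low value. They report only what shows in the picture. A call takes as long as a camera call. They do not tell look-alikes from the thing itself.
- arm.spot_in(thing, camera): "xy" ([column, row] in pixels, amid what is visible of it).
- arm.masks_of(thing, camera): "pixels" (400x640 bool, what is visible of it) and "xy" ([column, row] in pixels, amid what is visible of it).
- arm.spot_point(thing, camera): "xy" ([column, row] in pixels: a listed point, or the origin of a listed thing).
The state is a dict: "t": time; "q": joint angles; "qd": joint speeds; "joint_efforts": joint torques, N m; "eef_pos": TCP position; "ee_rot": TCP orientation; "force": force on the tool from outside, world axes, zero at the start; "moment": the same for the moment, N m; "width": finger opening in m.
Only numpy, scipy, OpenCV 4.12 (cv2) and the standard library are available. Lean on these libraries where they do the work, as an engineer would, in place of code of your own. Each camera call takes 0.05 s, during which the arm holds its last target. There are 200 camera calls.

### The job

Lift the brass collar out of its cavity in the steel die and slip it down over the stem of the brass lamp until it sits flat on the flange near the top of the tube, and let go of it. Then grip the stem and draw it straight up, without wedging it in its snug tube, until the whole black band on it has just come clear of the tube's mouth (by no more than about 5 mm), and finish while holding it there, gripper closed on the stem. Leave the black lamp, the black collar and the other things on the table alone.

Things in the scene. Friction and masses are not known exactly. Their poses are not given: they have to be found in the camera images.
- die: Steel die block, 110 (x) x 180 (y) x 30 mm high, fixed, with two round cavities 49 mm across and 6 mm deep in its top, centred at y = +42 and -42 mm from its middle. Origin: centre of its underside, z up. Which collar lies in which cavity changes.
- brass_collar: Brass ring, 46 mm outside, 30 mm inside, 16 mm high, 60 g, lying flat in a die cavity so that its upper 10 mm stands above the die. Origin: centre of its underside, z along its axis (up).
- black_collar: Black ring of the same form in the other cavity; not to be moved. Origin: centre of its underside.
- brass_lamp: Brass lamp body, fixed: round foot 110 mm across, 18 mm high; upright tube 25 mm outside, 18 mm bore, reaching 110 mm height; on it a round flange 50 mm across, its top at 90 mm height (the collar seats there around the tube, which then stands 4 mm above the collar). Bore floor at 18 mm height. Origin: centre of the foot's underside, z up.
- tube_mouth (a point): Centre of the open upper end of the brass lamp's tube, 110 mm above the table.
- brass_stem: Loose brass rod standing in the brass lamp's tube, 16 mm diameter, 122 mm long, about 120 g, 10 mm thick over its top 6 mm; at first it rests on the bore floor and stands 30 mm out of the tube. Black band from 50 to 58 mm above its lower end (hidden at first). Radial play in the bore about 1 mm; no spring. Origin: centre of its lower end, z up along it.
- band_edge (a point): On the stem's axis at the lower edge of the black band, 50 mm above the stem's lower end.
- stem_top (a point): Centre of the stem's upper end.
- black_lamp: Black lamp of the same form and size with a black fixed stem (top at 140 mm); not to be touched. Origin: centre of the underside of its foot. The two lamps change places.
- screwdriver: Orange handled screwdriver lying on the table, not to be moved.
- wrench: Steel wrench lying on the table, not to be moved.
- canopy: Black round canopy disc, 100 mm across, 26 mm high, on the table, not to be moved. Origin: centre of its underside.
- lampholder: White ceramic lampholder, 40 mm across, 50 mm high, on the table, not to be moved. Origin: centre of its underside.
Mind the look-alikes: they are no part of the job. Of the things that look like the die, take the one that is nearest to the robot's base at the start.

How it is judged:
On the way, in this order (a step that is already met when the one before it is completed fails the run):
1. the brass collar is lifted by the gripper clear of its die cavity (z of brass_collar in the frame of die above 0.045 m and contact force between the fingers and brass_collar above 0.5 N), for 0.1 s.
2. the brass collar sits flat on the brass lamp's flange, around the tube, let go, with the stem still fully down (z of brass_collar in the frame of brass_lamp between 0.0875 and 0.0925 m and horizontal distance between brass_collar and brass_lamp below 0.005 m and angle between the z axis of brass_collar and the z axis of brass_lamp, either way round below 0.08 rad and contact force between the fingers and brass_collar below 0.1 N and z of brass_stem in the frame of brass_lamp below 0.023 m), for 0.2 s.
At the end, for the whole second after the job is handed in: Fingers grip the still, upright (0.06 rad) stem, lower edge of its black band -1 to 8 mm above the tube mouth, pressing the tube under 10 N; the untouched brass collar lies flat on the flange (2.5 mm in height, 5 mm off centre, 0.08 rad) (z of band_edge in the frame of tube_mouth between -0.001 and 0.008 m and horizontal distance between brass_stem and brass_lamp below 0.004 m and angle between the z axis of brass_stem and the z axis of brass_lamp, either way round below 0.06 rad and contact force between the fingers and brass_stem above 2 N and contact force between brass_lamp and brass_stem below 10 N and contact force between brass_collar and brass_stem below 0.5 N and linear speed of brass_stem below 0.01 m/s and z of brass_collar in the frame of brass_lamp between 0.0875 and 0.0925 m and horizontal distance between brass_collar and brass_lamp below 0.005 m and angle between the z axis of brass_collar and the z axis of brass_lamp, either way round below 0.08 rad and contact force between the fingers and brass_collar below 0.1 N); the arm keeps its last pose, push and grip.
It fails at once if the stem is pulled all the way out of the tube (z of brass_stem in the frame of brass_lamp above 0.105 m).
It fails at once if the stem is wedged hard against the tube (over 25 N) (contact force between brass_lamp and brass_stem above 25 N).
It fails at once if the black lamp is pushed (contact force between any of the arm, the fingers and black_lamp above 3 N).
It fails at once if the black collar is moved (distance of black_collar from where it was at the start of the episode above 0.01 m).
It fails at once if another thing on the table is moved (distance of any of screwdriver, wrench, canopy, lampholder from where it was at the start of the episode above 0.02 m).
It also fails if it takes over 54 s, if anything falls off the work surface, if the arm or the gripper's body presses on something with over 40 N, if the wrist force passes 120 N, or if a joint passes its speed limit or range.

## Working session

There is one attempt and no reset: what is moved stays moved. The work goes in short steps, Python scripts to look and compute and a tool call to move; the robot and the scene stay as the last step left them, time stands still between calls to the robot, and variables do not carry over. Pictures are saved under pics/ and viewed, about 8 in all and at most 12, crops included, and the job is handed in when it is done.

Besides the shell and the picture viewer there is one more tool, called after "Request:" as name(argument=value, ...), one argument or row to a line, values as JSON. move_arm: Moves the arm, as the interface text tells. Its arguments: {"type":"object","properties":{"deltas":{"type":"array","items":{"type":"array","items":{"type":"number"}}},"claw":{"type":"number"},"squeeze":{"type":"number"}},"required":["deltas"]}

```bash
mkdir -p pics; ls; cat > h.py <<'E'
import numpy as np, cv2
from scipy.spatial.transform import Rotation as R
from station import arm
def campose(cam):
    c=arm.calibration(cam)
    if 'T' in c: return c,np.array(c['T'])
    s=arm.get_state(); T=np.eye(4); T[:3,:3]=R.from_euler('xyz',s['ee_rot']).as_matrix(); T[:3,3]=s['eef_pos']
    return c,T@np.array(c['mount'])
def ray(cam,xy,cp=None):
    c,T=cp or campose(cam); K=np.array(c['intrinsics']); k=c['k1']
    d=np.array([(xy[0]-K[0,2])/K[0,0],(xy[1]-K[1,2])/K[1,1]]); u=d.copy()
    for _ in range(20): u=d/(1+k*(u@u))
    return T[:3,3],T[:3,:3]@np.array([u[0],-u[1],-1])
def atz(cam,xy,z,cp=None):
    o,v=ray(cam,xy,cp); return o+v*(z-o[2])/v[2]
def proj(cam,p,cp=None):
    c,T=cp or campose(cam); K=np.array(c['intrinsics']); q=np.linalg.inv(T)@np.append(p,1)
    u=np.array([q[0],-q[1]])/-q[2]; u=u*(1+c['k1']*(u@u)); return K[:2,:2]@u+K[:2,2]
def save(cam,name,crop=None,s=1):
    f=arm.grab_frame(cam); g=f
    if crop: x0,y0,x1,y1=crop; g=f[y0:y1,x0:x1]
    cv2.imwrite('pics/'+name,cv2.resize(g,None,fx=s,fy=s)[:,:,::-1]); return f
E
python3 - <<'E'
from h import *
a=save('top','top0.png'); b=save('scene','scene0.png')
s=arm.get_state(); print(s, arm.tcp_to_grasp)
for c in('top','scene'): print(c,np.round(np.array(arm.calibration(c)['T']),3).tolist())
for t,z in [('die',.03),('brass_collar',.04),('black_collar',.04),('brass_lamp',.09),('black_lamp',.09),('tube_mouth',.11),('stem_top',.14)]:
    for d in arm.spot_in(t,'top')[:4]: print(t,'in',np.round(d['xy']),round(d['score'],2),np.round(atz('top',d['xy'],z),3))
    for d in arm.spot_point(t,'top')[:4]: print(t,'pt',np.round(d['xy']),round(d['score'],2),np.round(atz('top',d['xy'],z),3), 'z0', np.round(atz('top',d['xy'],0),3))
E
```

```text
pics
{'t': 0.1, 'q': array([-9.44859389e-01,  3.59272075e-01,  1.11935870e-02, -2.90125305e-04,
       -1.22411089e+00, -2.88086026e-01]), 'qd': array([ 4.32336652e-05, -1.79458344e-03,  3.88066935e-03,  1.44852285e-03,
        1.78810542e-04,  5.83975225e-04]), 'joint_efforts': array([-7.41786589e-04, -5.84165204e+01,  2.93756765e+01,  7.01547503e+00,
        1.02068853e-02, -7.44556382e-05]), 'eef_pos': array([ 0.22366699, -0.63668868,  0.40386621]), 'ee_rot': array([ 3.14017951e+00, -1.34307091e-04, -2.80384042e+00]), 'force': array([-0.59941336,  0.11748813,  0.66119683]), 'moment': array([ 0.00042655, -0.0232993 , -0.00814434]), 'width': 0.08754298501932493} 0.1593
top [[0.027, 0.998, -0.065, 0.478], [-1.0, 0.027, 0.002, 0.16], [0.004, 0.065, 0.998, 1.665], [0.0, 0.0, 0.0, 1.0]]
scene [[0.011, -0.833, 0.553, 1.285], [1.0, 0.012, -0.002, 0.137], [-0.005, 0.553, 0.833, 1.149], [0.0, 0.0, 0.0, 1.0]]
die in [319. 213.] 0.86 [0.518 0.178 0.03 ]
die in [248. 236.] 0.56 [0.419 0.458 0.03 ]
die pt [318. 211.] 0.79 [0.524 0.185 0.03 ] z0 [0.525 0.186 0.   ]
die pt [189. 227.] 0.65 [0.447
[... 179 characters left out ...]
ollar pt [309. 213.] 0.59 [0.517 0.221 0.04 ] z0 [0.518 0.222 0.   ]
black_collar in [319. 214.] 0.67 [0.515 0.178 0.04 ]
brass_lamp in [429. 190.] 0.66 [ 0.616 -0.246  0.09 ]
brass_lamp pt [432. 191.] 0.8 [ 0.612 -0.259  0.09 ] z0 [ 0.62  -0.283  0.   ]
black_lamp pt [383. 211.] 0.63 [ 0.531 -0.069  0.09 ] z0 [ 0.534 -0.082  0.   ]
black_lamp pt [317. 213.] 0.58 [0.516 0.185 0.09 ] z0 [0.518 0.186 0.   ]
tube_mouth in [433. 190.] 0.84 [ 0.616 -0.258  0.11 ]
tube_mouth pt [440. 190.] 0.92 [ 0.618 -0.286  0.11 ] z0 [ 0.628 -0.317  0.   ]
tube_mouth pt [398. 238.] 0.56 [ 0.428 -0.124  0.11 ] z0 [ 0.424 -0.144  0.   ]
stem_top pt [443. 186.] 0.56 [ 0.627 -0.287  0.14 ] z0 [ 0.641 -0.328  0.   ]
```

View pics/top0.png

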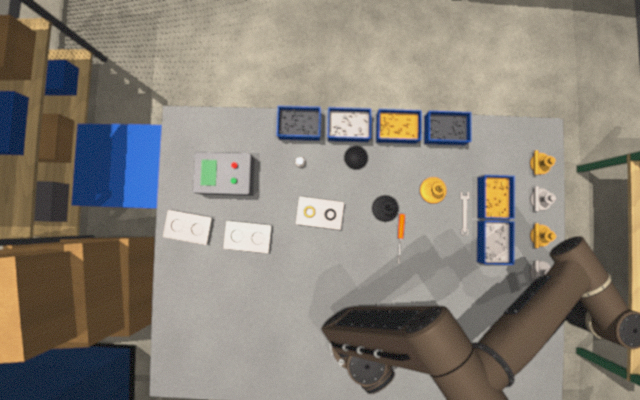

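View pics/scene0.png

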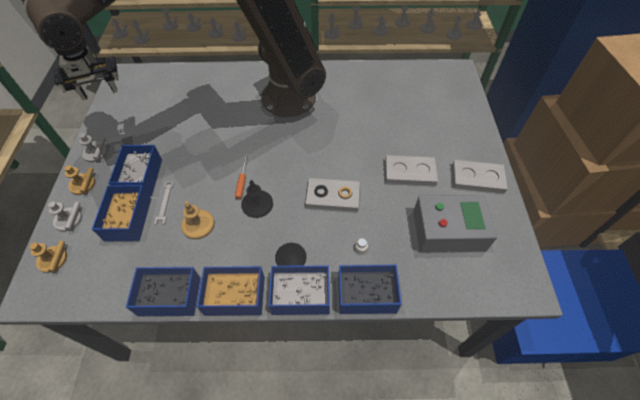

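Top view: the job's die is at (320,213), with the brass collar left at (310,212) and the black one at (330,214). The brass lamp is at (433,190) and the black lamp at (385,208). The scene view agrees: brass collar (345,192), brass lamp (197,220). Refining with both cameras before moving.

```bash
python3 - <<'E'
from h import *
print(np.round(np.array(arm.calibration('wrist')['mount']),3).tolist(), np.round(arm.calibration('wrist')['intrinsics'],0).tolist())
for z,n,tp,sc in [(.04,'collar',(309.5,212),(345,192)),(.09,'lampflange',(433,190),(196,210)),(.04,'blackcollar',(330,214),(321,190)),(.14,'stemtop',(440,186),(189,207))]:
    print(n,np.round(atz('top',tp,z),3),np.round(atz('scene',sc,z),3))
for nm in ('top','scene'):
    f=arm.grab_frame(nm)
    ms=arm.masks_of('die',nm)
    for d in ms[:3]:
        m=d['pixels'].astype(np.uint8); pts=np.argwhere(m)[:,::-1]
        w=np.array([atz(nm,p,.03)[:2] for p in pts],np.float32)*1000
        print(nm,round(d['score'],2),np.round(d['xy']),cv2.minAreaRect(w))
    for t in ('stem_top','tube_mouth'):
        for d in arm.spot_point(t,nm)[:2]: print(nm,t,d['xy'],round(d['score'],2))
    cv2.imwrite(f'pics/{nm}_c.png',f)
E
```

```text
[[-0.0, 0.957, 0.289, 0.078], [1.0, 0.0, -0.0, -0.0], [-0.0, 0.289, -0.957, 0.02], [0.0, 0.0, 0.0, 1.0]] [[338.0, 0.0, 321.0], [0.0, 338.0, 200.0], [0.0, 0.0, 1.0]]
collar [0.52  0.217 0.04 ] [0.528 0.217 0.04 ]
lampflange [ 0.617 -0.262  0.09 ] [ 0.625 -0.267  0.09 ]
blackcollar [0.515 0.135 0.04 ] [0.518 0.135 0.04 ]
stemtop [ 0.629 -0.275  0.14 ] [ 0.645 -0.271  0.14 ]
top 0.81 [317. 212.] ((518.8125, 175.666748046875), (180.52708435058594, 111.04920959472656), 84.43199157714844)
top 0.72 [247. 234.] ((415.6850280761719, 461.8892822265625), (184.39366149902344, 110.26456451416016), 85.47399139404297)Traceback (most recent call last):
  File "<stdin>", line 10, in <module>
  File "h.py", line 15, in atz
    o,v=ray(cam,xy,cp); return o+v*(z-o[2])/v[2]
        ~~~^^^^^^^^^^^
  File "h.py", line 10, in ray
    c,T=cp or campose(cam); K=np.array(c['intrinsics']); k=c['k1']
              ~~~~~~~^^^^^
  File "h.py", line 5, in campose
    c=arm.calibration(cam)
ValueError: time passes only in moves, steps and waits
```

Request:
move_arm(
  deltas=[
    [25,24.5,1,0,0,4.4],
    [25,24.5,1,0,0,4.4],
    [25,24.5,1,0,0,4.4],
    [25,24.5,1,0,0,4.4],
    [25,24.5,1,0,0,4.4],
  ],
)

```text
t: 1.32
eef_pos: [0.3495, -0.5131, 0.4098]
ee_rot: [-3.141, 0.0, -2.416]
force: [1.7, -0.2, 0.3]
width: 0.0876
```

Request:
move_arm(
  deltas=[
    [25,24.5,1,0,0,4.4],
    [25,24.5,1,0,0,4.4],
    [25,24.5,1,0,0,4.4],
    [25,24.5,1,0,0,4.4],
    [25,24.5,1,0,0,4.4],
  ],
)

```text
t: 1.73
eef_pos: [0.4746, -0.3904, 0.415]
ee_rot: [-3.141, 0.0, -2.032]
force: [0.7, -0.1, 0.2]
width: 0.0875
```

Request:
move_arm(
  deltas=[
    [25,24.5,1,0,0,4.4],
    [25,24.5,1,0,0,4.4],
    [25,24.5,1,0,0,4.4],
    [25,24.5,1,0,0,4.4],
    [25,24.5,1,0,0,4.4],
  ],
)

```text
t: 2.15
eef_pos: [0.5997, -0.2679, 0.42]
ee_rot: [-3.141, -0.0, -1.648]
force: [0.9, -0.7, 0.4]
width: 0.0876
```

Request:
move_arm(
  deltas=[
    [0,0,0,0,0,0],
    [0,0,0,0,0,0],
    [0,0,0,0,0,0],
    [0,0,0,0,0,0],
    [0,0,0,0,0,0],
  ],
)

```text
t: 2.57
eef_pos: [0.5979, -0.2702, 0.4199]
ee_rot: [-3.142, -0.0, -1.654]
force: [-0.8, -0.0, -0.3]
width: 0.0878
```

```bash
python3 - <<'E'
from h import *
cp=campose('wrist'); s=arm.get_state(); print(s['eef_pos'],s['ee_rot'],s['force'])
f=save('wrist','w1.png')
for t,z in (('stem_top',.14),('tube_mouth',.11),('brass_lamp',0)):
    for d in arm.spot_point(t,'wrist')[:2]: print(t,np.round(d['xy'],1),round(d['score'],2),np.round(atz('wrist',d['xy'],z,cp),4))
E
```

```text
[ 0.59792228 -0.27017259  0.419852  ] [-3.14151126e+00 -4.26953650e-05 -1.65350077e+00] [-0.77790468 -0.04324094 -0.29571911]
stem_top [284.2 183.7] 0.79 [ 0.6261 -0.2862  0.14  ]
tube_mouth [288.1 173.9] 0.93 [ 0.6256 -0.2875  0.11  ]
brass_lamp [292.8 156.9] 0.77 [ 0.6306 -0.2845  0.    ]
```

View pics/w1.png

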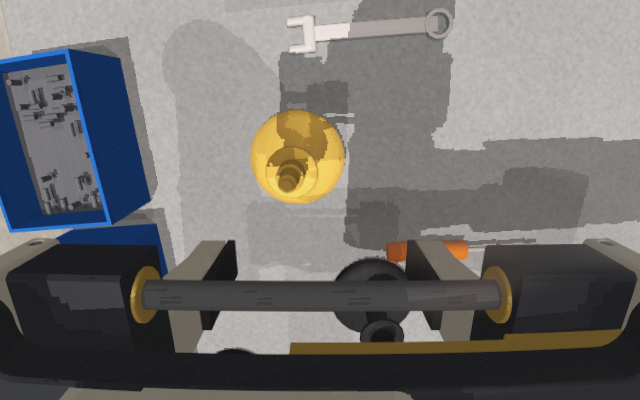

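Request:
move_arm(
  deltas=[
    [-5,30,-4,0,0,0],
    [-5.5,35,-5,0,0,0],
    [-5.5,35,-5,0,0,0],
    [-5.5,35,-5,0,0,0],
    [-5.5,35,-5,0,0,0],
  ],
)

```text
t: 3.18
eef_pos: [0.571, -0.0984, 0.3956]
ee_rot: [-3.141, 0.0, -1.653]
force: [0.6, 0.3, 0.3]
width: 0.0878
```

Request:
move_arm(
  deltas=[
    [-5.5,35,-5,0,0,0],
    [-5.5,35,-5,0,0,0],
    [-5.5,35,-5,0,0,0],
    [-5.5,35,-5,0,0,0],
    [-5.5,35,-5,0,0,0],
  ],
)

```text
t: 3.6
eef_pos: [0.5435, 0.0769, 0.3708]
ee_rot: [-3.141, 0.0, -1.652]
force: [-0.3, -0.6, -0.2]
width: 0.0874
```

Request:
move_arm(
  deltas=[
    [-5.5,35,-5,0,0,0],
    [-5.5,35,-5,0,0,0],
    [-5.5,35,-5,0,0,0],
    [-5.5,32,-5,0,0,0],
    [0,0,0,0,0,0],
  ],
)

```text
t: 4.02
eef_pos: [0.5215, 0.2167, 0.3499]
ee_rot: [3.141, 0.0, -1.649]
force: [-0.2, -1.1, 0.7]
width: 0.0876
```

Request:
move_arm(
  deltas=[
    [0,0,0,0,0,0],
    [0,0,0,0,0,0],
    [0,0,0,0,0,0],
    [0,0,0,0,0,0],
    [0,0,0,0,0,0],
  ],
)

```text
t: 4.43
eef_pos: [0.5224, 0.2117, 0.3509]
ee_rot: [-3.141, 0.0, -1.653]
force: [0.7, 0.7, -0.2]
width: 0.0878
```

```bash
python3 - <<'E'
from h import *
cp=campose('wrist'); s=arm.get_state(); print(s['eef_pos'],s['ee_rot'],s['force'])
f=save('wrist','w2.png')
for t,z in (('brass_collar',.024),('black_collar',.024),('die',0)):
    for d in arm.spot_point(t,'wrist')[:2]: print(t,np.round(d['xy'],1),round(d['score'],2),np.round(atz('wrist',d['xy'],z,cp),4))
    for d in arm.masks_of(t,'wrist')[:2]:
        m=d['pixels'].astype(np.uint8); cs=max(cv2.findContours(m,0,1)[0],key=cv2.contourArea)
        w=np.array([atz('wrist',p[0],.03 if t=='die' else .04,cp)[:2] for p in cs],np.float32)*1000
        print(t,'mask',round(d['score'],2),np.round(d['xy']),cv2.minAreaRect(w),cv2.minEnclosingCircle(w))
E
```

```text
[0.5224195  0.211658   0.35092211] [-3.14133369e+00  2.49402227e-04 -1.65342661e+00] [ 0.66294863  0.66818061 -0.24818552]
brass_collar [320.2 191. ] 0.9 [0.5238 0.2168 0.024 ]
brass_collar mask 0.85 [316. 206.] ((522.0828857421875, 215.91429138183594), (46.5192985534668, 43.211334228515625), 85.25749206542969) ((522.6993408203125, 216.29159545898438), 23.874971389770508)
black_collar [324.1  98.4] 0.79 [0.5135 0.1335 0.024 ]
black_collar mask 0.68 [335. 110.] ((513.7715454101562, 133.89450073242188), (42.58143615722656, 44.83570098876953), 85.259033203125) ((513.8360595703125, 134.2382354736328), 22.69016456604004)
die [320.9 144.3] 0.72 [0.5198 0.1763 0.    ]
die mask 0.71 [406. 328.] ((437.02484130859375, 371.8089599609375), (38.279579162597656, 63.18734359741211), 85.96827697753906) ((436.96343994140625, 372.2079162597656), 36.054176330566406)
die mask 0.69 [320. 135.] ((518.0693359375, 176.13177490234375), (182.25460815429688, 111.96102142333984), 84.15522766113281) ((517.8272705078125, 175.77691650390625), 105.08272552490234)
```

View pics/w2.png

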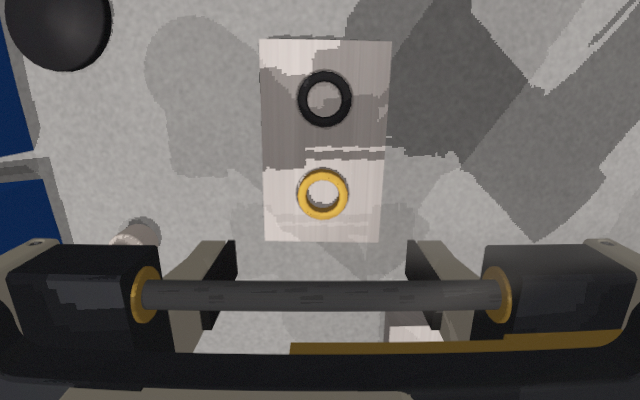

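Request:
move_arm(
  deltas=[
    [0,1,-22,0,0,0],
    [0,1,-22,0,0,0],
    [0,1,-22,0,0,0],
    [0,1,-22,0,0,0],
    [0,1,-22,0,0,0],
  ],
)

```text
t: 5.2
eef_pos: [0.5221, 0.2177, 0.2399]
ee_rot: [-3.141, 0.0, -1.652]
force: [0.4, -0.0, -0.1]
width: 0.0877
```

Request:
move_arm(
  deltas=[
    [0,0,0,0,0,0],
    [0,0,0,0,0,0],
    [0,0,0,0,0,0],
    [0,0,0,0,0,0],
    [0,0,0,0,0,0],
  ],
)

```text
t: 5.62
eef_pos: [0.5226, 0.2179, 0.2422]
ee_rot: [-3.14, 0.002, -1.652]
force: [-0.8, -0.5, -0.0]
width: 0.0877
```

```bash
python3 - <<'E'
from h import *
cp=campose('wrist'); s=arm.get_state(); print(s['eef_pos'],s['ee_rot'],s['force'])
f=save('wrist','w3.png')
for t,z in (('brass_collar',.024),('black_collar',.024)):
    for d in arm.spot_point(t,'wrist')[:1]: print(t,np.round(d['xy'],1),round(d['score'],2),np.round(atz('wrist',d['xy'],z,cp),4))
    for d in arm.masks_of(t,'wrist')[:1]:
        m=d['pixels'].astype(np.uint8); cs=max(cv2.findContours(m,0,1)[0],key=cv2.contourArea)
        w=np.array([atz('wrist',p[0],.04,cp)[:2] for p in cs],np.float32)*1000
        print(t,'mask',round(d['score'],2),np.round(d['xy']),cv2.minAreaRect(w),cv2.minEnclosingCircle(w))
E
```

```text
[0.52258304 0.21793298 0.24216541] [-3.13977055e+00  1.70142517e-03 -1.65173589e+00] [-0.75391586 -0.52553427 -0.02971505]
brass_collar [322.6 228.3] 0.91 [0.5222 0.2182 0.024 ]
brass_collar mask 0.63 [323. 251.] ((522.7049560546875, 215.18960571289062), (44.54079055786133, 47.368064880371094), 14.457348823547363) ((522.7874755859375, 214.9429931640625), 23.955148696899414)
black_collar mask 0.64 [343.  65.] ((513.4025268554688, 134.35955810546875), (44.585845947265625, 44.84751892089844), 12.974005699157715) ((513.607421875, 134.40110778808594), 22.858631134033203)
```

View pics/w3.png

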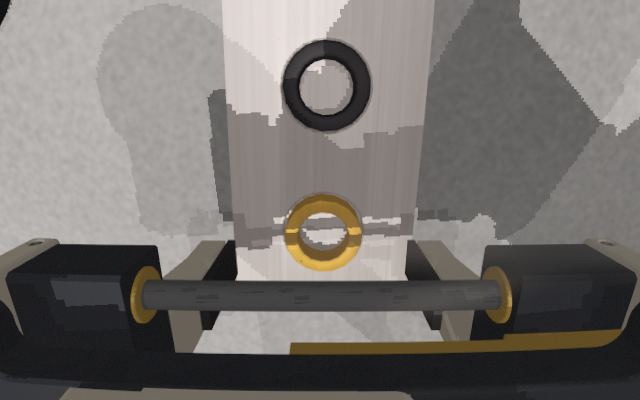

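Request:
move_arm(
  deltas=[
    [0,-1,-8,0,0,0],
    [0,0,-8,0,0,0],
    [0,0,-7,0,0,0],
    [0,0,-6,0,0,0],
    [0,0,0,0,0,0],
  ],
)

```text
t: 6.28
eef_pos: [0.5216, 0.2162, 0.2096]
ee_rot: [3.139, -0.002, -1.652]
force: [-1.1, 0.2, -0.1]
width: 0.0877
```

Request:
move_arm(
  deltas=[
    [0,0,0,0,0,0],
    [0,0,0,0,0,0],
    [0,0,0,0,0,0],
    [0,0,0,0,0,0],
    [0,0,0,0,0,0],
  ],
)

```text
t: 6.7
eef_pos: [0.5223, 0.2168, 0.212]
ee_rot: [-3.141, 0.0, -1.652]
force: [1.0, 0.6, 0.6]
width: 0.0879
```

Request:
move_arm(
  deltas=[
    [0,0,0,0,0,0],
    [0,0,0,0,0,0],
    [0,0,0,0,0,0],
    [0,0,0,0,0,0],
    [0,0,0,0,0,0],
  ],
  claw=255,
  squeeze=20,
)

```text
t: 7.12
eef_pos: [0.5222, 0.2166, 0.2117]
ee_rot: [-3.142, 0.0, -1.652]
force: [-0.1, 0.5, -0.3]
width: 0.0598
```

Request:
move_arm(
  deltas=[
    [0,0,0,0,0,0],
    [0,0,0,0,0,0],
    [0,0,0,0,0,0],
    [0,0,0,0,0,0],
    [0,0,0,0,0,0],
  ],
)

```text
t: 7.53
eef_pos: [0.5222, 0.2166, 0.2117]
ee_rot: [3.142, -0.0, -1.652]
force: [-0.2, -0.2, -0.3]
width: 0.0443
```

Request:
move_arm(
  deltas=[
    [0,0,3,0,0,0],
    [0,0,5,0,0,0],
    [0,0,8,0,0,0],
    [0,0,8,0,0,0],
    [0,0,8,0,0,0],
  ],
)

```text
t: 7.95
eef_pos: [0.5223, 0.2167, 0.2448]
ee_rot: [-3.141, 0.0, -1.652]
force: [1.5, -0.0, -0.9]
width: 0.0444
```

Request:
move_arm(
  deltas=[
    [0,0,20,0,0,0],
    [0,0,25,0,0,0],
    [0,0,25,0,0,0],
    [0,0,25,0,0,0],
    [0,0,20,0,0,0],
  ],
)

```text
t: 8.37
eef_pos: [0.5222, 0.2166, 0.3618]
ee_rot: [-3.14, 0.002, -1.652]
force: [0.8, 1.0, -0.3]
width: 0.0447
```

```bash
python3 - <<'E'
from h import *
cp=campose('wrist'); s=arm.get_state(); print(s['eef_pos'],s['ee_rot'],s['width'])
f=save('wrist','w4.png')
zt=s['eef_pos'][2]-(.2117-.040)
for t in ('brass_collar',):
    for d in arm.spot_point(t,'wrist')[:1]: print(t,np.round(d['xy'],1),round(d['score'],2),np.round(atz('wrist',d['xy'],zt-.016,cp)-s['eef_pos'],4))
    for d in arm.masks_of(t,'wrist')[:1]:
        m=d['pixels'].astype(np.uint8); cs=max(cv2.findContours(m,0,1)[0],key=cv2.contourArea)
        w=np.array([atz('wrist',p[0],zt,cp)[:2]-s['eef_pos'][:2] for p in cs],np.float32)*1000
        print(t,'mask',round(d['score'],2),np.round(d['xy']),cv2.boundingRect(m),cv2.minAreaRect(w),cv2.minEnclosingCircle(w))
E
```

```text
[0.52218608 0.21659648 0.36179061] [-3.13959560e+00  1.61558632e-03 -1.65164748e+00] 0.04472000471183906
brass_collar [321.  252.8] 0.66 [ 0.0008  0.0024 -0.1877]
```

View pics/w4.png

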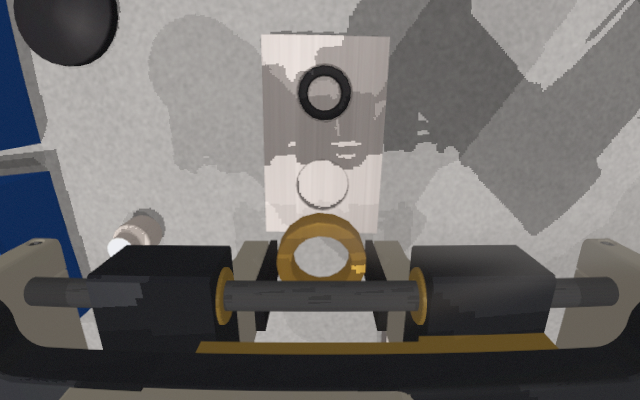

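```bash
python3 - <<'E'
from h import *
f=cv2.imread('pics/w4.png')[:,:,::-1]
for r in range(206,286): 
    if r<220 or 228<r<244 or r>268: print(r,f[r,321].tolist(),end=' ')
cp=campose('wrist'); s=arm.get_state(); T=np.eye(4);c,_=cp; M=np.array(c['mount'])
th=np.linspace(0,2*np.pi,721)
for ox in (-3,0,3):
  for n,rr,z in (('outtop',.023,.1717),('outbot',.023,.1877),('intop',.015,.1717),('inbot',.015,.1877)):
    P=np.array([proj('wrist',[ox/1e3+rr*np.cos(a),rr*np.sin(a),z],(c,M)) for a in th])
    print(ox,n,'rows',P[:,1].min().round(1),P[:,1].max().round(1),'cols',P[:,0].min().round(1),P[:,0].max().round(1))
for d in arm.masks_of('brass_collar','wrist')[:1]: print(d['score'],cv2.boundingRect(d['pixels'].astype(np.uint8)))
E
```

```text
206 [187, 178, 174] 207 [108, 101, 100] 208 [104, 97, 95] 209 [129, 122, 118] 210 [173, 165, 161] 211 [202, 193, 189] 212 [190, 180, 172] 213 [131, 109, 75] 214 [111, 85, 43] 215 [111, 85, 43] 216 [110, 84, 43] 217 [111, 86, 43] 218 [112, 86, 44] 219 [113, 87, 44] 229 [146, 114, 60] 230 [144, 111, 59] 231 [143, 113, 61] 232 [144, 114, 62] 233 [144, 112, 61] 234 [143, 111, 61] 235 [141, 110, 61] 236 [145, 127, 108] 237 [154, 151, 148] 238 [156, 152, 150] 239 [163, 161, 157] 240 [172, 169, 165] 241 [170, 168, 164] 242 [170, 166, 163] 243 [168, 164, 162] 269 [172, 169, 166] 270 [173, 170, 167] 271 [173, 170, 167] 272 [172, 169, 166] 273 [172, 169, 167] 274 [174, 170, 168] 275 [174, 171, 168] 276 [152, 143, 133] 277 [115, 95, 64] 278 [105, 78, 36] 279 [105, 78, 37] 280 [87, 68, 38] 281 [61, 54, 47] 282 [51, 50, 51] 283 [52, 50, 51] 284 [53, 52, 53] 285 [57, 55, 56] -3 outtop rows 225.4 307.6 cols 275.5 367.3
-3 outbot rows 214.4 291.0 cols 279.3 363.5
-3 intop rows 240.8 294.4 cols 291.5 351.4
-3 inbot rows 228.6 278.6 cols 293.9 348.9
0 outtop rows 219.5 302.7 cols 275.3 367.6
0 outbot rows 209.0 286.4 cols 279.0 363.7
0 intop rows 235.1 289.3 cols 291.3 351.5
0 inbot rows 223.4 273.8 cols 293.8 349.0
3 outtop rows 213.6 297.7 cols 275.0 367.9
3 outbot rows 203.5 281.7 cols 278.8 363.9
3 intop rows 229.3 284.1 cols 291.2 351.7
3 inbot rows 218.0 269.0 cols 293.6 349.1
```

Request:
move_arm(
  deltas=[
    [5,-25,5,0,0,0],
    [8,-35,5,0,0,0],
    [8,-35,5,0,0,0],
    [8,-35,5,0,0,0],
    [8,-35,0,0,0,0],
  ],
)

```text
t: 8.98
eef_pos: [0.5591, 0.0502, 0.3789]
ee_rot: [3.141, -0.0, -1.651]
force: [1.3, 0.5, -0.2]
width: 0.0446
```

Request:
move_arm(
  deltas=[
    [8,-35,0,0,0,0],
    [8,-35,0,0,0,0],
    [8,-35,0,0,0,0],
    [8,-35,0,0,0,0],
    [8,-35,0,0,0,0],
  ],
)

```text
t: 9.4
eef_pos: [0.5989, -0.1251, 0.3776]
ee_rot: [3.14, -0.0, -1.652]
force: [0.6, 0.3, -0.3]
width: 0.0447
```

Request:
move_arm(
  deltas=[
    [8,-35,0,0,0,0],
    [8,-35,0,0,0,0],
    [8,-25,0,0,0,0],
    [3,-19,0,0,0,0],
    [0,0,0,0,0,0],
  ],
)

```text
t: 9.82
eef_pos: [0.6261, -0.2407, 0.3766]
ee_rot: [3.138, -0.0, -1.655]
force: [0.4, 0.4, -0.1]
width: 0.0443
```

Request:
move_arm(
  deltas=[
    [0,0,0,0,0,0],
    [0,0,0,0,0,0],
    [0,0,0,0,0,0],
    [0,0,0,0,0,0],
    [0,0,0,0,0,0],
  ],
)

```text
t: 10.23
eef_pos: [0.6262, -0.2364, 0.3789]
ee_rot: [-3.141, 0.0, -1.651]
force: [-0.1, 0.3, -0.1]
width: 0.0446
```

```bash
python3 - <<'E'
from h import *
cp=campose('wrist'); s=arm.get_state(); print(s['eef_pos'],s['ee_rot'],s['width'])
f=save('wrist','w5.png',(200,50,460,300),3)
for t,z in (('stem_top',.14),('tube_mouth',.11),('brass_lamp',0)):
    for d in arm.spot_point(t,'wrist')[:1]: print(t,np.round(d['xy'],1),round(d['score'],2),np.round(atz('wrist',d['xy'],z,cp),4))
th=np.linspace(0,6.28,721)
L=np.array([.626,-.287])
for n,r,z in (('stemtop',.005,.14),('flange',.025,.09),('foot',.055,.018)):
    P=np.array([proj('wrist',[L[0]+r*np.cos(a),L[1]+r*np.sin(a),z],cp) for a in th])
    print(n,'rows',P[:,1].min().round(1),P[:,1].max().round(1),'cols',P[:,0].min().round(1),P[:,0].max().round(1))
for d in (.001,): print(proj('wrist',[*(L+[d,0]),.09],cp)-proj('wrist',[*L,.09],cp),proj('wrist',[*(L+[0,d]),.09],cp)-proj('wrist',[*L,.09],cp))
E
```

```text
[ 0.62617392 -0.23642918  0.37890045] [-3.14133380e+00  6.25871130e-05 -1.65068135e+00] 0.04455139453052238
stem_top [314.6 147. ] 0.96 [ 0.6267 -0.2849  0.14  ]
tube_mouth [318.3 139.7] 0.86 [ 0.6244 -0.2859  0.11  ]
brass_lamp [319.1 130.5] 0.73 [ 0.6247 -0.2827  0.    ]
stemtop rows 135.9 151.4 cols 307.7 323.1
flange rows 102.8 166.8 cols 284.7 348.1
foot rows 69.5 181.8 cols 262.0 372.7
[-1.2647459  0.1027773] [0.10586055 1.27413223]
```

View pics/w5.png

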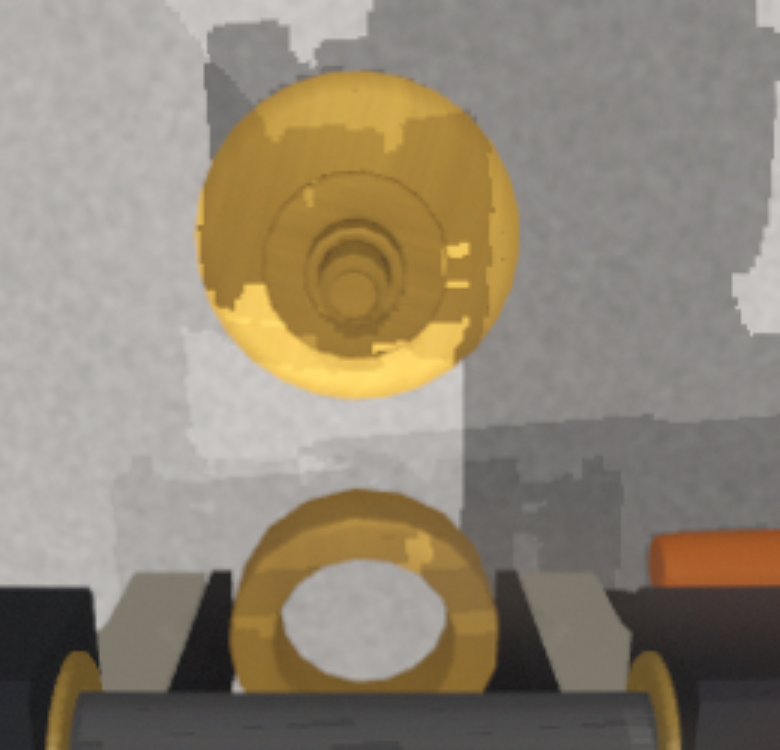

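Request:
move_arm(
  deltas=[
    [-0.6,-10,0,0,0,0],
    [-1,-15,0,0,0,0],
    [0,-15,0,0,0,0],
    [0,-9.4,0,0,0,0],
    [0,0,0,0,0,0],
  ],
)

```text
t: 10.85
eef_pos: [0.6242, -0.2896, 0.3783]
ee_rot: [3.141, -0.0, -1.654]
force: [1.2, -0.2, 0.3]
width: 0.0442
```

Request:
move_arm(
  deltas=[
    [0,0,-11,0,0,0],
    [0,0,-11,0,0,0],
    [0,0,-11,0,0,0],
    [0,0,-9,0,0,0],
    [0,0,0,0,0,0],
  ],
)

```text
t: 11.27
eef_pos: [0.6239, -0.2861, 0.3332]
ee_rot: [3.137, 0.001, -1.652]
force: [-0.6, -0.3, -0.2]
width: 0.0443
```

Request:
move_arm(
  deltas=[
    [0,0,0,0,0,0],
    [0,0,0,0,0,0],
    [0,0,0,0,0,0],
    [0,0,0,0,0,0],
    [0,0,0,0,0,0],
  ],
)

```text
t: 11.68
eef_pos: [0.6247, -0.2867, 0.3373]
ee_rot: [-3.141, -0.0, -1.652]
force: [-0.0, 0.9, -0.6]
width: 0.0446
```

```bash
python3 - <<'E'
from h import *
cp=campose('wrist'); s=arm.get_state(); print(s['eef_pos'],s['ee_rot'],s['width'])
f=save('wrist','w6.png',(240,150,400,300),4)
L=np.array([.6247,-.2845])
print('stemtop pred',proj('wrist',[*L,.14],cp),'tube',proj('wrist',[*L,.11],cp))
for t,z in (('stem_top',.14),('brass_lamp',0)):
    for d in arm.spot_point(t,'wrist')[:1]: print(t,np.round(d['xy'],1),round(d['score'],2),np.round(atz('wrist',d['xy'],z,cp),4))
E
```

```text
[ 0.62470813 -0.28671208  0.33727598] [-3.14059345e+00 -1.32787683e-04 -1.65174650e+00] 0.044603006273801635
stemtop pred [322.03211626 245.63369233] tube [321.92704106 226.57063466]
stem_top [320.4 244.1] 0.75 [ 0.6256 -0.2855  0.14  ]
brass_lamp [321.4 184.4] 0.61 [ 0.6249 -0.2854  0.    ]
```

View pics/w6.png

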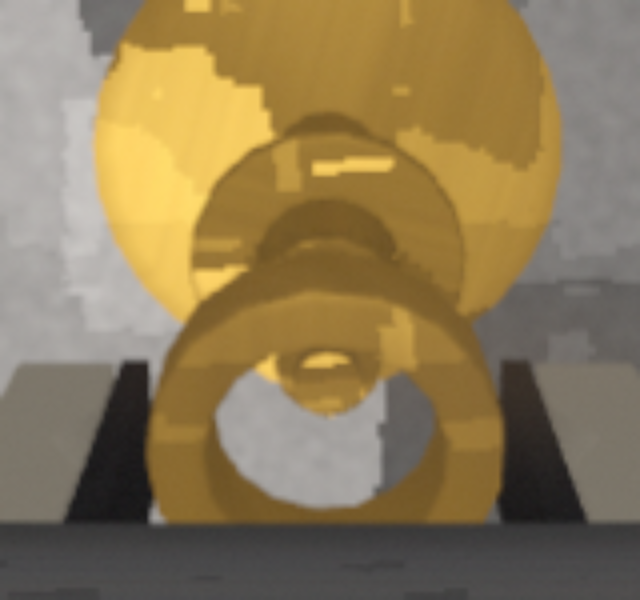

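Request:
move_arm(
  deltas=[
    [0,0,-6,0,0,0],
    [0,0,-6,0,0,0],
    [0,0,-6,0,0,0],
    [0,0,-6,0,0,0],
    [0,0,-6,0,0,0],
  ],
)

```text
t: 12.25
eef_pos: [0.6244, -0.2867, 0.3056]
ee_rot: [3.141, 0.0, -1.652]
force: [-0.2, 0.2, -0.8]
width: 0.0446
```

Request:
move_arm(
  deltas=[
    [0,0,-4,0,0,0],
    [0,0,0,0,0,0],
    [0,0,0,0,0,0],
    [0,0,0,0,0,0],
    [0,0,0,0,0,0],
  ],
)

```text
t: 12.67
eef_pos: [0.6248, -0.2868, 0.3031]
ee_rot: [-3.141, -0.0, -1.652]
force: [-0.8, 0.3, -0.5]
width: 0.0444
```

```bash
python3 - <<'E'
from h import *
cp=campose('wrist'); s=arm.get_state(); print(s['eef_pos'],s['ee_rot'],s['width'],s['force'])
f=save('wrist','w7.png',(240,150,400,300),4)
for y in (-.2845,-.2855):
  L=np.array([.6247,y]); print(y,'stemtop',proj('wrist',[*L,.14],cp),'far edge top',proj('wrist',[*(L+[0,.005]),.14],cp),'shoulder far',proj('wrist',[*(L+[0,.008]),.134],cp),'flange near',proj('wrist',[*(L-[0,.025]),.09],cp))
E
```

```text
[ 0.62475149 -0.2867683   0.3030825 ] [-3.14092248e+00 -1.71139943e-04 -1.65179302e+00] 0.04437740184098625 [-0.75808951  0.32159365 -0.45880997]
-0.2845 stemtop [322.18411761 275.68126557] far edge top [323.01476099 284.87141493] shoulder far [323.42480162 283.81035495] flange near [318.56850624 196.20696508]
-0.2855 stemtop [322.01601301 273.82065101] far edge top [322.8499432 283.0483626] shoulder far [323.26721632 282.0566682 ] flange near [318.42872644 194.59517966]
```

View pics/w7.png

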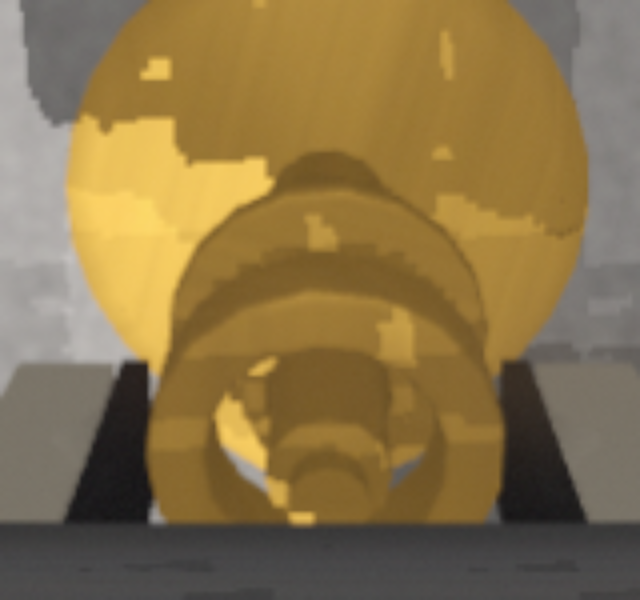

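Request:
move_arm(
  deltas=[
    [0,0,-3,0,0,0],
    [0,0,-3,0,0,0],
    [0,0,-3,0,0,0],
    [0,0,-2,0,0,0],
    [0,0,0,0,0,0],
  ],
)

```text
t: 13.13
eef_pos: [0.6244, -0.2867, 0.2908]
ee_rot: [3.141, 0.0, -1.652]
force: [-1.2, 1.0, -0.2]
width: 0.0443
```

Request:
move_arm(
  deltas=[
    [0,0,-3,0,0,0],
    [0,0,-3,0,0,0],
    [0,0,-3,0,0,0],
    [0,0,-2,0,0,0],
    [0,0,0,0,0,0],
  ],
)

```text
t: 13.55
eef_pos: [0.6244, -0.2867, 0.2799]
ee_rot: [3.141, 0.0, -1.652]
force: [0.3, -0.5, -1.3]
width: 0.0443
```

Request:
move_arm(
  deltas=[
    [0,0,0,0,0,0],
    [0,0,0,0,0,0],
    [0,0,0,0,0,0],
    [0,0,0,0,0,0],
    [0,0,0,0,0,0],
  ],
)

```text
t: 13.97
eef_pos: [0.6246, -0.2867, 0.2808]
ee_rot: [-3.141, -0.0, -1.652]
force: [0.3, 0.3, -0.2]
width: 0.0445
```

Request:
move_arm(
  deltas=[
    [0,0,-1,0,0,0],
    [0,0,-1,0,0,0],
    [0,0,-0.5,0,0,0],
    [0,0,0,0,0,0],
    [0,0,0,0,0,0],
  ],
)

```text
t: 14.38
eef_pos: [0.6246, -0.2867, 0.2781]
ee_rot: [3.141, -0.0, -1.652]
force: [0.1, 0.1, -1.0]
width: 0.0444
```

Request:
move_arm(
  deltas=[
    [0,0,-0.5,0,0,0],
    [0,0,0,0,0,0],
    [0,0,0,0,0,0],
    [0,0,0,0,0,0],
    [0,0,0,0,0,0],
  ],
)

```text
t: 14.8
eef_pos: [0.6246, -0.2867, 0.2777]
ee_rot: [-3.142, -0.0, -1.652]
force: [0.2, 1.0, 0.2]
width: 0.0442
```

Request:
move_arm(
  deltas=[
    [0,0,0,0,0,0],
    [0,0,0,0,0,0],
    [0,0,0,0,0,0],
    [0,0,0,0,0,0],
    [0,0,0,0,0,0],
  ],
  claw=100,
)

```text
t: 15.22
eef_pos: [0.6246, -0.2867, 0.2777]
ee_rot: [-3.142, -0.0, -1.652]
force: [0.3, -0.3, 0.2]
width: 0.053
```

Request:
move_arm(
  deltas=[
    [0,0,0,0,0,0],
    [0,0,0,0,0,0],
    [0,0,0,0,0,0],
    [0,0,0,0,0,0],
    [0,0,0,0,0,0],
  ],
)

```text
t: 15.63
eef_pos: [0.6246, -0.2867, 0.2777]
ee_rot: [3.142, 0.0, -1.652]
force: [0.4, 0.2, -0.1]
width: 0.0532
```

```bash
python3 - <<'E'
from h import *
cp=campose('wrist'); s=arm.get_state(); print(s['eef_pos'],s['ee_rot'],s['width'],s['force'])
f=save('wrist','w8.png',(220,150,420,300),4)
L=np.array([.6247,-.2853]); th=np.linspace(0,6.28,361)
for n,r,z in (('flange',.025,.09),('outtop',.023,.106),('intop',.015,.106),('tube',.0125,.11),('shoulder',.008,.134)):
    P=np.array([proj('wrist',[L[0]+r*np.cos(a),L[1]+r*np.sin(a),z],cp) for a in th])
    print(n,'rows',P[:,1].min().round(1),P[:,1].max().round(1),'cols',P[:,0].min().round(1),P[:,0].max().round(1))
E
```

```text
[ 0.62457106 -0.28672238  0.27765632] [ 3.14157441e+00  4.09632881e-06 -1.65184744e+00] 0.0532002749709447 [ 0.3734832   0.18348443 -0.14054309]
flange rows 208.0 291.7 cols 275.4 367.3
outtop rows 222.4 305.1 cols 275.3 367.5
intop rows 237.8 291.7 cols 291.4 351.4
tube rows 246.0 291.7 cols 295.8 347.0
shoulder rows 280.2 313.1 cols 302.5 340.5
```

View pics/w8.png

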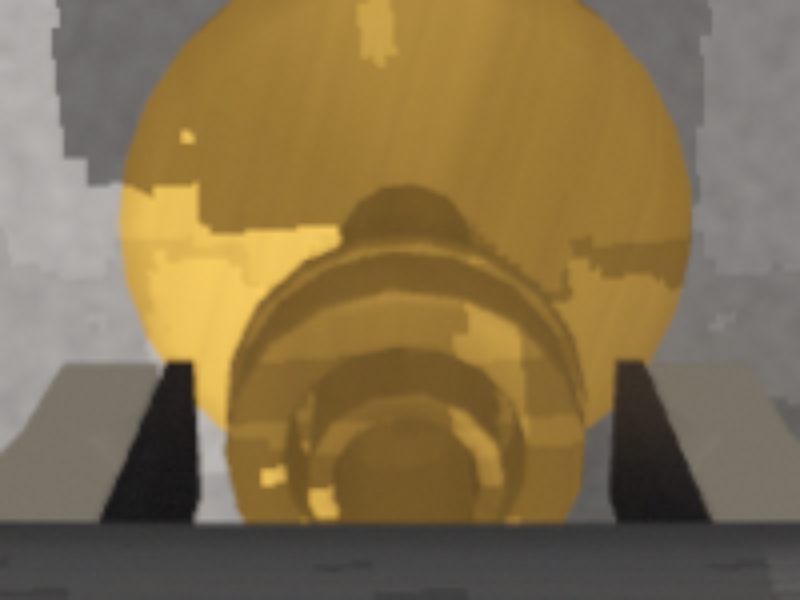

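Request:
move_arm(
  deltas=[
    [0,0,3,0,0,0],
    [0,0,4,0,0,0],
    [0,0,4,0,0,0],
    [0,1.5,4,0,0,0],
    [0,0,0,0,0,0],
  ],
)

```text
t: 16.1
eef_pos: [0.6249, -0.2852, 0.2941]
ee_rot: [-3.14, -0.0, -1.652]
force: [0.1, -0.2, -0.0]
width: 0.0531
```

Request:
move_arm(
  deltas=[
    [0,0,0,0,0,0],
    [0,0,0,0,0,0],
    [0,0,0,0,0,0],
    [0,0,0,0,0,0],
    [0,0,0,0,0,0],
  ],
)

```text
t: 16.52
eef_pos: [0.6245, -0.2852, 0.2924]
ee_rot: [3.141, 0.0, -1.652]
force: [0.1, -0.4, 0.7]
width: 0.0535
```

```bash
python3 - <<'E'
from h import *
cp=campose('wrist'); s=arm.get_state(); print(s['eef_pos'],s['ee_rot'],s['width'],s['force'])
f=save('wrist','w9.png',(220,150,420,300),4)
L=np.array([.6247,-.2853])
print(proj('wrist',[*L,.134],cp),proj('wrist',[*L,.106],cp))
E
```

```text
[ 0.62454023 -0.28523916  0.29241975] [ 3.14119731e+00  4.31709232e-05 -1.65186124e+00] 0.053492668343883644 [ 0.06328391 -0.42613997  0.66940552]
[320.9880683  276.24498539] [320.94926198 250.1459225 ]
```

View pics/w9.png

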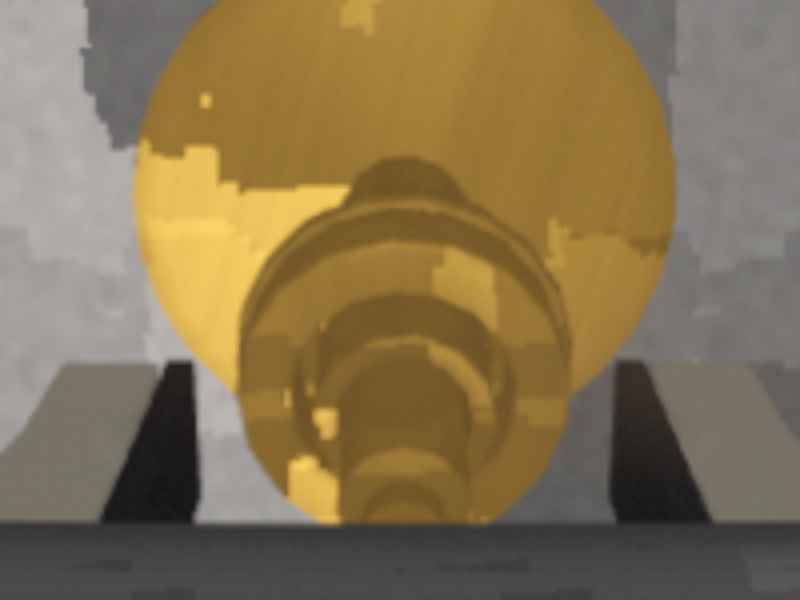

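Request:
move_arm(
  deltas=[
    [0,0,0,0,0,0],
    [0,0,0,0,0,0],
    [0,0,0,0,0,0],
    [0,0,0,0,0,0],
    [0,0,0,0,0,0],
  ],
  claw=255,
  squeeze=15,
)

```text
t: 16.98
eef_pos: [0.6246, -0.2852, 0.2927]
ee_rot: [-3.142, 0.0, -1.652]
force: [-0.5, 0.5, 1.0]
width: 0.0252
```

Request:
move_arm(
  deltas=[
    [0,0,0,0,0,0],
    [0,0,0,0,0,0],
    [0,0,0,0,0,0],
    [0,0,0,0,0,0],
    [0,0,0,0,0,0],
  ],
)

```text
t: 17.4
eef_pos: [0.6246, -0.2852, 0.2927]
ee_rot: [-3.142, 0.0, -1.652]
force: [0.4, -0.0, -0.6]
width: 0.0155
```

Request:
move_arm(
  deltas=[
    [0,0,0,0,0,0],
    [0,0,0,0,0,0],
    [0,0,0,0,0,0],
    [0,0,0,0,0,0],
    [0,0,0,0,0,0],
  ],
)

```text
t: 17.82
eef_pos: [0.6246, -0.2852, 0.2926]
ee_rot: [3.142, -0.0, -1.652]
force: [-0.3, -0.0, 0.5]
width: 0.0153
```

Gripped at about 16 mm with no side force. Drawing it up slowly.

Request:
move_arm(
  deltas=[
    [0,0,1,0,0,0],
    [0,0,2,0,0,0],
    [0,0,2,0,0,0],
    [0,0,2,0,0,0],
    [0,0,2,0,0,0],
  ],
)

```text
t: 18.23
eef_pos: [0.6246, -0.2852, 0.3019]
ee_rot: [-3.142, -0.0, -1.652]
force: [-1.0, 0.6, -1.4]
width: 0.0156
```

Request:
move_arm(
  deltas=[
    [0,0,2,0,0,0],
    [0,0,2,0,0,0],
    [0,0,2,0,0,0],
    [0,0,2,0,0,0],
    [0,0,2,0,0,0],
  ],
)

```text
t: 18.65
eef_pos: [0.6246, -0.2852, 0.3119]
ee_rot: [3.142, 0.0, -1.652]
force: [-0.0, 0.4, -1.1]
width: 0.0153
```

Request:
move_arm(
  deltas=[
    [0,0,2,0,0,0],
    [0,0,2,0,0,0],
    [0,0,2,0,0,0],
    [0,0,2,0,0,0],
    [0,0,2,0,0,0],
  ],
)

```text
t: 19.07
eef_pos: [0.6246, -0.2852, 0.3219]
ee_rot: [3.142, 0.0, -1.652]
force: [0.1, 0.3, -1.3]
width: 0.0155
```

Request:
move_arm(
  deltas=[
    [0,0,2,0,0,0],
    [0,0,2,0,0,0],
    [0,0,2,0,0,0],
    [0,0,2,0,0,0],
    [0,0,2,0,0,0],
  ],
)

```text
t: 19.48
eef_pos: [0.6246, -0.2852, 0.3319]
ee_rot: [3.142, 0.0, -1.652]
force: [0.2, 0.8, -1.3]
width: 0.015
```

Request:
move_arm(
  deltas=[
    [0,0,2,0,0,0],
    [0,0,2,0,0,0],
    [0,0,1.5,0,0,0],
    [0,0,0,0,0,0],
    [0,0,0,0,0,0],
  ],
)

```text
t: 19.9
eef_pos: [0.6246, -0.2852, 0.3373]
ee_rot: [-3.141, -0.0, -1.652]
force: [0.2, -0.2, -1.1]
width: 0.0155
```

Request:
move_arm(
  deltas=[
    [0,0,0,0,0,0],
    [0,0,0,0,0,0],
    [0,0,0,0,0,0],
    [0,0,0,0,0,0],
    [0,0,0,0,0,0],
  ],
)

```text
t: 20.32
eef_pos: [0.6246, -0.2852, 0.3371]
ee_rot: [3.141, 0.0, -1.652]
force: [-0.4, -0.8, -1.6]
width: 0.0154
```

```bash
python3 - <<'E'
from h import *
cp=campose('wrist'); s=arm.get_state(); print(s['eef_pos'],s['ee_rot'],s['width'],s['force'],s['moment'])
f=save('wrist','w10.png',(220,120,420,300),3)
L=np.array([.6247,-.2853])
print([proj('wrist',[*(L-[0,.008]),z],cp).round(1).tolist() for z in (.11,.1125,.1205)], [proj('wrist',[*(L-[0,.009]),.11],cp).round(1).tolist(),proj('wrist',[*(L-[0,.0125]),.11],cp).round(1).tolist()])
g=arm.grab_frame('scene'); p=proj('scene',[.6247,-.2853,.12]).astype(int); print(p)
a=cv2.resize(g[p[1]-30:p[1]+40,p[0]-40:p[0]+40],None,fx=6,fy=6); cv2.imwrite('pics/s10.png',a[:,:,::-1])
E
```

```text
[ 0.62458372 -0.28522955  0.33706631] [ 3.14147721e+00  3.28235522e-05 -1.65186793e+00] 0.015390051363047922 [-0.40961642 -0.81060207 -1.62279944] [ 0.03663151  0.1257242  -0.01643846]
[[320.1, 211.9], [320.1, 213.1], [320.0, 217.3]] [[319.9, 210.4], [319.5, 205.2]]
[187 204]
```

View pics/w10.png

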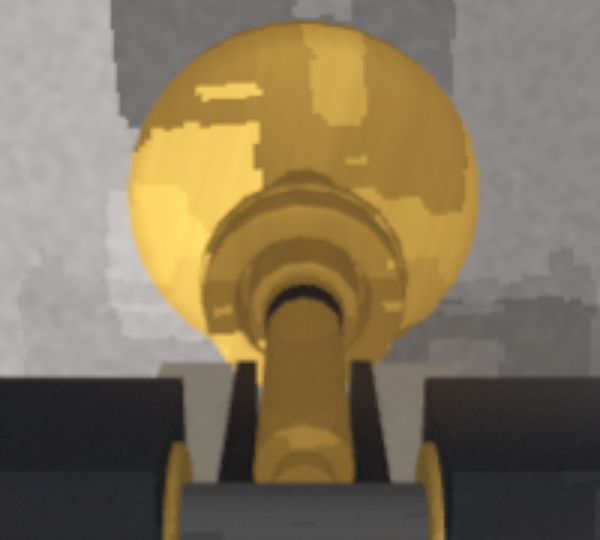

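The wrist view shows the black band out at the mouth (crop (305,292)) and the collar flat and concentric. One side-on check from the scene camera.

Picture limit reached, so I'll check the band numerically from the saved frames.

```bash
python3 - <<'E'
from h import *
a=cv2.imread('pics/w10.png'); print([(r//3+120,int(a[r,303].max())) for r in range(270,312,3)])
b=cv2.imread('pics/s10.png'); h,w=b.shape[:2]
p=np.array([.6247,-.2853])
c=proj('scene',[*p,.12]).astype(int)
for z in (.106,.11,.1125,.1205,.13): q=proj('scene',[*p,z]); print(z,q.round(1))
for r in range(3,h,6): 
    y=r//6+c[1]-30
    if 188<y<222: print(y,b[r,[(x-c[0]+40)*6+3 for x in range(c[0]-6,c[0]+8,1)]].max(1).tolist())
E
```

```text
[(210, 156), (211, 148), (212, 137), (213, 129), (214, 115), (215, 60), (216, 36), (217, 37), (218, 47), (219, 83), (220, 118), (221, 129), (222, 128), (223, 128)]
0.106 [188.8 207.4]
0.11 [188.4 206.7]
0.1125 [188.2 206.3]
0.1205 [187.5 204.9]
0.13 [186.6 203.3]
189 [51, 52, 48, 51, 42, 42, 67, 115, 138, 143, 144, 142, 144, 143]
190 [48, 53, 53, 52, 42, 40, 54, 97, 122, 135, 140, 140, 140, 139]
191 [52, 52, 52, 47, 41, 40, 53, 79, 100, 118, 125, 125, 124, 124]
192 [51, 52, 52, 46, 43, 42, 57, 76, 88, 97, 98, 98, 96, 97]
193 [52, 51, 51, 43, 38, 48, 65, 83, 90, 91, 91, 91, 91, 89]
194 [68, 59, 48, 41, 39, 50, 73, 87, 90, 90, 92, 93, 91, 91]
195 [83, 77, 62, 46, 41, 49, 71, 88, 93, 91, 93, 93, 94, 92]
196 [82, 86, 74, 49, 40, 50, 70, 85, 93, 92, 92, 92, 93, 93]
197 [72, 73, 63, 51, 49, 66, 78, 88, 93, 93, 93, 94, 94, 94]
198 [68, 69, 63, 57, 63, 75, 90, 95, 95, 94, 94, 93, 93, 92]
199 [70, 73, 71, 70, 71, 78, 88, 91, 95, 95, 93, 93, 91, 91]
200 [73, 80, 79, 77, 71, 76, 82, 89, 92, 94, 92, 91, 93, 93]
201 [76, 85, 81, 79, 74, 74, 79, 86, 93, 96, 92, 93, 93, 93]
202 [83, 87, 86, 81, 81,
[... 610 characters left out ...]
62, 147]
212 [94, 95, 100, 102, 95, 89, 91, 96, 117, 139, 152, 156, 148, 123]
213 [83, 86, 94, 99, 96, 91, 94, 105, 135, 152, 149, 136, 122, 111]
214 [75, 77, 84, 89, 91, 88, 89, 98, 122, 133, 122, 113, 111, 119]
215 [77, 75, 82, 89, 91, 92, 91, 92, 103, 108, 110, 119, 133, 141]
216 [77, 74, 82, 95, 103, 112, 118, 111, 110, 116, 126, 137, 146, 138]
217 [75, 79, 91, 106, 115, 130, 131, 121, 120, 119, 125, 129, 120, 103]
218 [77, 84, 104, 118, 127, 126, 123, 119, 116, 106, 99, 93, 87, 81]
219 [80, 95, 117, 128, 128, 128, 127, 126, 118, 104, 90, 81, 80, 80]
220 [88, 104, 117, 122, 124, 126, 127, 120, 113, 104, 93, 82, 82, 83]
221 [95, 107, 111, 112, 116, 117, 116, 110, 105, 104, 99, 90, 83, 82]
```

```bash
python3 -c "
from station import arm
s=arm.get_state(); print(s['t'],s['eef_pos'],s['force'],s['width']); print(arm.job_done())"
```

```text
20.4167 [ 0.62457072 -0.28524865  0.33715708] [ 0.23829837 -0.30438603 -1.77985574] 0.01513054644098262
the job is handed in; nothing more can be done
None
```

I moved the brass collar from the die onto the brass lamp's flange and let go of it. I then gripped the stem, drew it straight up 44.4 mm and handed the job in at t = 20.4 s with the gripper still closed on it. The hand-in gives no verdict, so the points below are my own last checks.

- **Collar:** after release, the wrist picture showed it flat on the flange and concentric with the tube, within about 1 mm of where it should project. It still looked so after the lift.
- **Stem:** the lift puts the band's lower edge about 2.4 mm above the tube mouth. In the wrist picture the dark band spans 4.3 pixel rows where 4.2 were predicted, so the whole band is clear and the stem has not slipped in the fingers. Its image sits about 1.5 rows lower than predicted.
- **Forces:** the wrist carried about 1–2 N while lifting and holding, which is the stem's weight, with side forces of 1 N or less. There was no sign of wedging.
- **Disagreements:** the measured opening read about 1 mm under the true widths (44.5 mm on the 46 mm collar, 15.4 mm on the 16 mm stem). I took this as a sensor offset.
- **Not confirmed:** the final side-on picture was refused by the viewer's limit. The scene camera's pixels there were too coarse to check the band's height a second way.

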